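# Clamp a lamp post into its bracket with two U-bolts

## Task

Mount the lamp post in the steel bracket: lay it in the two saddles, midway, with its square socket in the wide one, then set each U-bolt over the post with both legs down through the two holes of the saddle it fits, fully home on the post. Last of all, swing the latch at the end of the bracket over and down onto the post's cap, and let go of everything, leaving the other things on the desk where they stand.

Things in the scene. Friction and masses are not known exactly. Their poses are not given: they have to be found in the camera images.
- bracket: Grey steel bracket lying on its back, fixed to the desk; base plate 290 x 100 x 6. Origin: mid underside, on the desk; x runs along the post it will hold, towards the latch; z up. Two bored blocks (saddles), 36 long (x), 92 wide, 16 thick, stand at x = -55 and +55, 74 of free room between them; nothing is beneath their holes down to the base plate. Latch pillar at x = 114 to 128, 28 wide, 94 high
- post_seat (a point): point in the bracket where the middle of the mounted post's axis belongs: bracket (0, 0, 65)
- wide_seat (a point): where the underside of the wide U-bolt's crown rests when home: bracket (-55, 0, 80), top of the mounted socket. Wide saddle: top at z = 50, where the socket rests, between thin cheeks 33 apart, 20 high, flared at the top, standing 11 to 18 either side of the hole line in x; two vertical through holes 12 wide at x = -55, y = +-22
- narrow_seat (a point): where the underside of the narrow U-bolt's crown rests when home: bracket (55, 0, 75), top of the mounted tube. Narrow saddle: block top at z = 42, two vertical through holes 12 wide at x = 55, y = +-17; the tube rests at z = 55 between thin cheeks 23 apart and 20 high above that, flared at the top, standing 11 to 18 either side of the hole line in x
- post: Lamp post 190 long: aluminium tube 20 thick with a black square socket (30 x 30, from x = -95 to -33) at one end and a short black square cap (30 x 30, from x = 79 to 95) at the other, 0.3 kg; lies on its square ends with its axis 15 above the desk. Origin on the axis at mid length (bare tube, about the centre of mass); x along the axis towards the cap, z up
- ubolt_wide: Wide square steel U-bolt of 8 mm rod: legs 44 apart (centre lines), 52 wide outside, 36 inside, 68 high overall, 60 from leg tips to the underside of the crown, the corners bent at 8 radius. Stands legs down in a slot of the wooden rack. Origin midway between the leg tips; y from leg to leg, z up to the crown. 0.12 kg
- ubolt_wide_crown (a point): middle of the underside of the wide U-bolt's crown, 60 above its origin
- ubolt_narrow: Narrow steel U-bolt of 8 mm rod: legs 34 apart (centre lines), 42 wide outside, 26 inside, 68 high overall, 60 from leg tips to the underside of the crown, the corners bent at 10 radius. Stands legs down in the other slot of the rack. Origin midway between the leg tips; y from leg to leg, z up to the crown. 0.12 kg
- ubolt_narrow_crown (a point): middle of the underside of the narrow U-bolt's crown, 60 above its origin
- rack: Fixed wooden rack 120 x 84 x 32 with two parallel slots, 11 wide (x), 58 long (along y), at x = -29.5 and +29.5, their floor 10 above the desk; origin at the middle of its underside. Either U-bolt may stand in either slot
- latch (a joint): latch hinge, rad: 0 = shut, arm level over the cap of the mounted post; 1.57 = arm upright; it opens up and over, away from the post, to 2.0. It stays where it is left (0.05 N m friction)
- latch_hinge (a point): point on the latch's hinge axis: bracket (121, 0, 87); the axis is the bracket's y
- latch_tip (a point): middle of the outer (upper, when shut) face of the black pad at the arm's end, 43 from the hinge axis; arm 13 wide and 8 thick, pad 24 wide and 9 thick, ending 50 from the axis
- weight_500g: brass test weight, 40 x 40 x 52, a bystander at the back
- mug: brown mug, 81 x 116 x 94, a bystander at the back
- weight_200g: white test weight, 30 x 30 x 40, a bystander in front
- binder_clip_1: binder clip, 26 x 41 x 35, a bystander in front
- stapler: blue stapler, 44 x 128 x 30, a bystander on the left
- staple_box: small red box of staples, 36 x 52 x 22, a bystander on the right
- usb_stick: USB stick, 18 x 52 x 9, a bystander on the right
- socket_end (a point): middle of the end face of the post's square socket, on its axis at x = -95 of the post

How it is judged (in metres and radians):
On the way, in this order (a step that is already met when the one before it is completed fails the run):
1. the post lies in both saddles, socket in the wide one (x of post in the frame of post_seat between -0.015 and 0.015 m and y of post in the frame of post_seat between -0.004 and 0.004 m and z of post in the frame of post_seat between -0.004 and 0.004 m and angle between the x axis of post and the x axis of bracket, either way round below 0.05 rad and x of socket_end in the frame of post_seat below -0.05 m), for 0.2 s.
2. both U-bolts are home over the post, their legs through their holes (all of step 1 and x of ubolt_wide_crown in the frame of wide_seat between -0.005 and 0.005 m and y of ubolt_wide_crown in the frame of wide_seat between -0.005 and 0.005 m and z of ubolt_wide_crown in the frame of wide_seat between -0.004 and 0.004 m and angle between each of ubolt_wide, ubolt_narrow's own z axis and vertical below 0.15 rad and x of ubolt_narrow_crown in the frame of narrow_seat between -0.005 and 0.005 m and y of ubolt_narrow_crown in the frame of narrow_seat between -0.005 and 0.005 m and z of ubolt_narrow_crown in the frame of narrow_seat between -0.004 and 0.004 m), for 0.2 s.
3. the latch is swung down onto the cap (all of step 2 and value of joint latch below 0.15 rad), for 0.2 s.
At the end, for the whole second after the job is handed in: Post in both saddles, socket in the wide one (within 4 mm across and in height, 15 mm along, 0.05 rad); each U-bolt home in its own holes (crown within 4 mm in height, 5 mm sideways, 0.15 rad of upright); latch down (under 0.15 rad); all at rest (all of step 3 and linear speed of each of post, ubolt_wide, ubolt_narrow below 0.02 m/s); the robot touches nothing.
It fails at once if a bystander is shifted by more than 30 mm (distance of any of weight_500g, mug, weight_200g, binder_clip_1, stapler, staple_box, usb_stick from where it was at the start of the episode above 0.03 m).
It also fails if it takes over 72 s, if anything falls off the work surface, if the arm or the gripper's body presses on something with over 40 N, if the wrist force passes 120 N, or if a joint passes its speed limit or range.

## Robot

A 6-joint arm with a two-finger parallel gripper is mounted at the origin on a cart in front of the work surface, level with it; the furniture and walls round the work are solid. World frame = base frame: x ahead of the robot, y to its left, z up, the work surface at z = 0. Lengths are in m, angles in degrees, forces in N, time in s.
With the tool pointing down it reaches from about 0.25 to 0.85 m from the base axis. Payload 12.5 kg.
Tool frame: the origin (TCP) lies between the finger pads; the fingertips stand 14 mm ahead of it and the grasp point (between the pads) lies 5 mm behind it; z points along the fingers, y is the line along which they close (so a half turn about z gives the same grasp; the last joint's range is limited). The gripper opens to 93 mm and grips with 3 to 60 N. Pads are 15 mm wide; open, the fingers measure 128 mm over their backs; the gripper's body (75 mm by 188 mm) begins 65 mm behind the grasp point.
Start: joints at [-79.332, 20.094, 94.641, -0, 65.266, -4.847], TCP at [0.147, -0.53, 0.233] pointing down, gripper open.
Joint ranges: [-157.81, 157.81], [-45, 120.19], [0.68, 151.7], [-89.99, 269.99], [4.06, 180], [-164.3, 164.3]. Speed limits (degrees/s): [127.2, 127.2, 159.86, 180, 180, 180].

## Interface

Orientations are given as [roll, pitch, yaw] about the fixed x, y, z axes, in that order (R = Rz(yaw) Ry(pitch) Rx(roll)).
In Python, from workcell import robot, vision gives the robot as it stands. Calls block until the motion is done:
- robot.move_to(position, orientation): joint-space move of the TCP to a pose.
- robot.move_linear(position, speed=0.15, rotation=None, stop_force=None): straight line of the TCP; rotation=None keeps the orientation; speed is the mean speed in m/s. With stop_force (N) it stops when the force on the tool has changed by that much, and returns True; else False.
- robot.move_joints(angles): joint-space move.
- robot.gripper_to(opening, squeeze=None): opening from 0.0 (shut) to 1.0 (fully open); squeeze is the grip in N (None keeps the last); returns when the fingers have stopped.
- robot.dwell(seconds).
- robot.ik(position, orientation): joint angles nearest the present ones, or None.
- robot.get_state(): the state.
- vision.read_camera(name): name is "scene" or "top" or "wrist"; returns the picture (480x640x3 uint8, red, green, blue); there is no depth.
- vision.calibration(name): a dict with "fx", "fy", "cx", "cy" (pixels), "dist_coeffs" ([k1, k2, p1, p2, k3] as OpenCV has them; the pictures are not rectified), "world_to_cam" (4x4, takes a point from world to camera coordinates); the wrist camera has in their place "T_tool_cam" (4x4, takes a point from camera to tool coordinates, whose origin is the TCP and whose axes are the flange's). Camera axes: x right, y up, looking along -z (the intrinsics and any distortion apply to the point x, -y, -z); pixel columns grow to the right and rows downward; lengths in m; the calibration is good to about 2 mm. A picture is of the moment at which its call begins: read the wrist's pose just before it. calibration takes no time and is no camera call.
A pose or a line that the arm cannot do raises robot.Unreachable and nothing moves.
- robot.sign_off(): hands the job in; it is judged then, once.
The state is a dict: "time": time; "joints": joint angles; "qvel": joint speeds; "effort": joint torques, N m; "tcp_pos": TCP position; "orientation": TCP orientation; "force": force on the tool from outside, world axes, zero at the start; "ft_torque": the same for the moment, N m; "opening": opening from 0.0 (shut) to 1.0 (fully open); "finger_force": force on a finger pad.
Only numpy, scipy, OpenCV 4.12 (cv2) and the standard library are available. Lean on these libraries where they do the work, as an engineer would, in place of code of your own. Each camera call takes 0.05 s, during which the arm holds its last target. There are 200 camera calls.

## Working session

There is one attempt and no reset: what is moved stays moved. The work goes in short steps, each a Python script; the robot and the scene stay as the last script left them, time stands still between calls to the robot, and variables do not carry over. Pictures are saved under pics/ and viewed, at most 10 in all, crops included, and the job is handed in when it is done.

```bash
mkdir -p pics; ls
python3 - <<'E'
from workcell import robot, vision
import cv2, numpy as np
for n in("scene","top"):
    im=vision.read_camera(n); cv2.imwrite(f"pics/{n}0.png",im[:,:,::-1])
    c=vision.calibration(n); print(n,c["fx"],c["cx"],c["cy"],c["dist_coeffs"]); print(np.round(c["world_to_cam"],4).tolist())
print(np.round(vision.calibration("wrist")["T_tool_cam"],4).tolist(),vision.calibration("wrist")["fx"])
s=robot.get_state();print(s["time"],s["orientation"])
E
```

```text
pics
scene 461.80890444405645 314.45605688390947 233.4541798612262 [-0.0334619  0.         0.         0.         0.       ]
[[0.9067, -0.4218, 0.0034, -0.5723], [0.2854, 0.6193, 0.7315, -0.214], [-0.3106, -0.6622, 0.6819, -0.9941], [0.0, 0.0, 0.0, 1.0]]
top 496.8034019238839 328.13711473903527 248.8153659151875 [-0.0521631  0.         0.         0.         0.       ]
[[0.0129, -0.9999, -0.0113, -0.0509], [0.9901, 0.0112, 0.1397, -0.6086], [-0.1395, -0.013, 0.9901, -1.0815], [0.0, 0.0, 0.0, 1.0]]
[[0.0005, 0.965, 0.2624, 0.0739], [1.0, -0.0007, 0.0008, -0.0005], [0.001, 0.2624, -0.965, -0.1515], [0.0, 0.0, 0.0, 1.0]] 411.0551365262135
0.1 [-1.79942179e+02 -3.50853514e-03  1.55186156e+01]
```

View pics/top0.png

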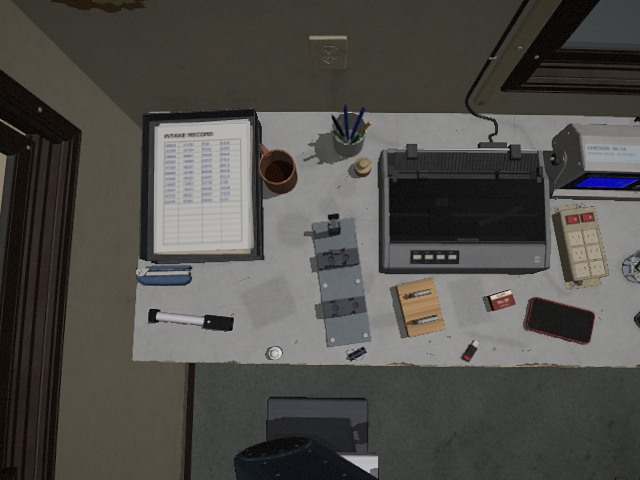

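View pics/scene0.png

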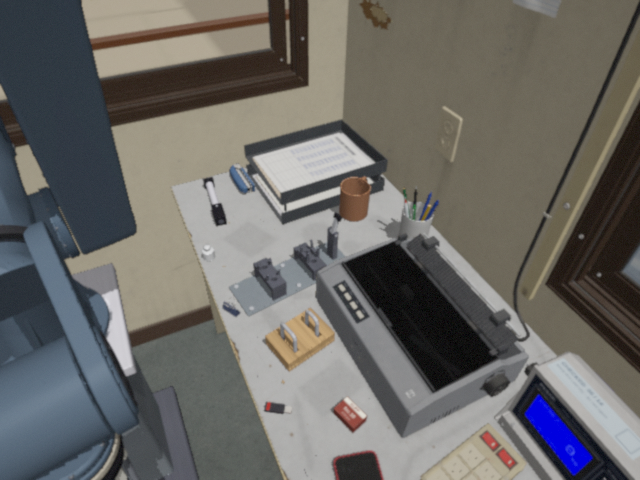

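Top view: bracket spans about (320,220)-(350,345) with the latch at the far end (333,218). The post lies at (150..233, 313..325), socket on the right. The rack is at (420,308) with two U-bolts. The printer is just right of the bracket's far half.

```bash
cat > h.py <<'E'
from workcell import robot, vision
import cv2, numpy as np
from scipy.spatial.transform import Rotation as Ro
def T_of(s):
    T=np.eye(4);T[:3,:3]=Ro.from_euler('xyz',s["orientation"],degrees=True).as_matrix();T[:3,3]=s["tcp_pos"];return T
def cam2world(n,s=None):
    c=vision.calibration(n)
    return c,(np.linalg.inv(c["world_to_cam"]) if n!="wrist" else T_of(s)@np.array(c["T_tool_cam"]))
def rays(cw,px):
    c,W=cw
    K=np.array([[c["fx"],0,c["cx"]],[0,c["fy"],c["cy"]],[0,0,1]])
    u=cv2.undistortPoints(np.array(px,float).reshape(-1,1,2),K,np.array(c["dist_coeffs"])).reshape(-1,2)
    d=np.c_[u[:,0],-u[:,1],-np.ones(len(u))]@W[:3,:3].T
    return W[:3,3],d
def plane(cw,px,z):
    o,d=rays(cw,px); return o+d*((z-o[2])/d[:,2])[:,None]
def tri(cw1,p1,cw2,p2):
    o1,d1=rays(cw1,[p1]);o2,d2=rays(cw2,[p2]);A=np.c_[d1[0],-d2[0]]
    t=np.linalg.lstsq(A,o2-o1,rcond=None)[0]
    a=o1+t[0]*d1[0];b=o2+t[1]*d2[0];return (a+b)/2,np.linalg.norm(a-b)
def project(cw,P):
    c,W=cw
    K=np.array([[c["fx"],0,c["cx"]],[0,c["fy"],c["cy"]],[0,0,1]])
    V=np.linalg.inv(W);Q=np.atleast_2d(P)@V[:3,:3].T+V[:3,3]
    return cv2.projectPoints(Q*[1,-1,-1],np.zeros(3),np.zeros(3),K,np.array(c["dist_coeffs"]))[0].reshape(-1,2)
def shot(name):
    s=robot.get_state(); im=vision.read_camera("wrist"); cv2.imwrite(f"pics/{name}.png",im[:,:,::-1]); np.save(f"pics/{name}.npy",cam2world("wrist",s)[1]); return im
def wr(name): return vision.calibration("wrist"),np.load(f"pics/{name}.npy")
DOWN=lambda yaw:[180,0,yaw]
E
python3 - <<'E'
from h import *
np.set_printoptions(precision=3,suppress=True)
t=cam2world("top");sc=cam2world("scene")
print("bracket corners",plane(t,[(313,221),(341,217),(327,346),(370,341)],0.006).tolist())
print("post ends",plane(t,[(150,317),(233,323)],0.02))
print("rack",plane(t,[(396,284),(434,278),(408,336),(445,328)],0.032))
print("crowns",plane(t,[(415,294),(424,320)],0.075))
print("prn front-left top",tri(t,(381,243),sc,(318,278)))
print("prn back-left top",tri(t,(381,152),sc,(397,240)))
print("latch top",tri(t,(333,217),sc,(338,217)))
print(robot.get_state()["joints"])
for p,y in (([.42,.26,.25],0),([.42,.26,.25],180),([.42,.26,.25],-180)):print(robot.ik(p,DOWN(y)))
E
```

```text
bracket corners [[0.6801021578950597, -0.006480946941389287, 0.006000000000000005], [0.6904081555420749, -0.07235308446003463, 0.006000000000000005], [0.390706654057222, -0.04330060315572275, 0.006000000000000005], [0.40319379815759077, -0.14117394790961232, 0.006000000000000005]]
post ends [[0.45  0.363 0.02 ]
 [0.44  0.171 0.02 ]]
rack [[ 0.532 -0.198  0.032]
 [ 0.547 -0.284  0.032]
 [ 0.416 -0.224  0.032]
 [ 0.435 -0.307  0.032]]
crowns [[ 0.508 -0.234  0.075]
 [ 0.452 -0.252  0.075]]
prn front-left top (array([ 0.595, -0.154,  0.063]), np.float64(0.051464655513964))
prn back-left top (array([ 0.797, -0.151,  0.098]), np.float64(0.04468321716075147))
latch top (array([ 0.665, -0.054,  0.131]), np.float64(0.001591814714137476))
[-79.331  20.121  94.671  -0.002  65.266  -4.849]
[ 26.358  13.153 101.508  -0.     65.339 116.358]
[ 26.358  13.153 101.508   0.     65.339 -63.642]
[ 26.358  13.153 101.508   0.     65.339 -63.642]
```

Run:
```python
from h import *
for n,p,y in (("rack1",[.482,-.253,.25],12),("brk1",[.56,-.07,.30],7),("post1",[.445,.267,.22],93)):
    robot.move_to(p,DOWN(y)); shot(n); print(n,robot.get_state()["time"])
a,b=[cv2.imread(f"pics/{n}.png") for n in("rack1","brk1")]
cv2.imwrite("pics/both1.png",a[:, :])
```

```text
rack1 1.75
brk1 2.6333
post1 4.05
```

View pics/rack1.png

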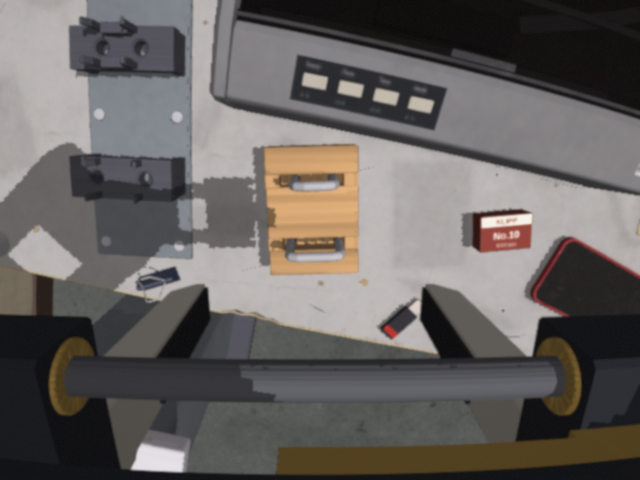

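View pics/brk1.png

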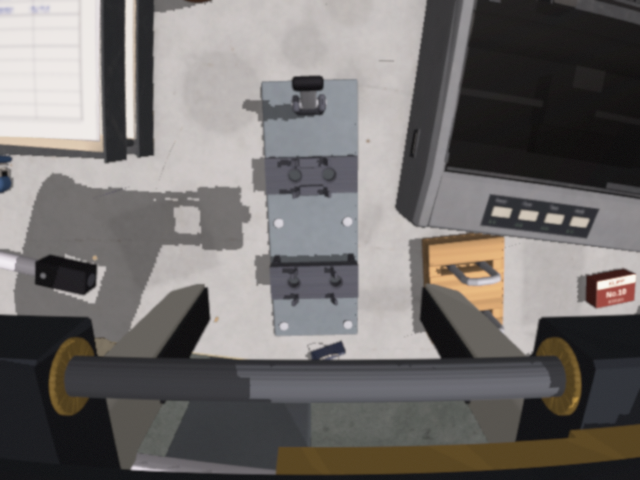

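View pics/post1.png

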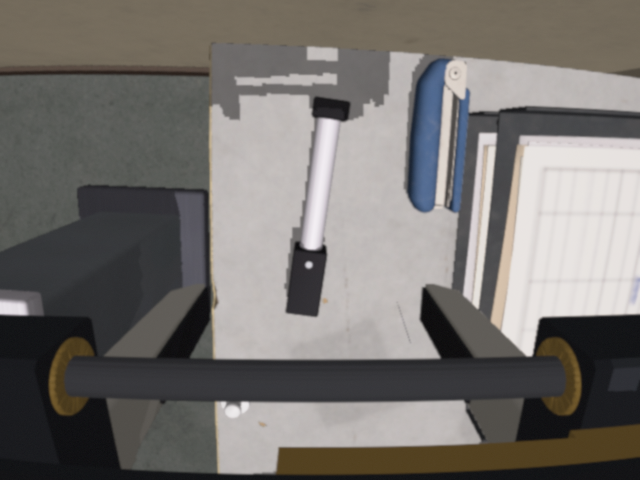

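rack1: the near U-bolt (287–344, 254) is about 57 px wide and the far one (291–342, 184) about 51, so the wide one is nearer. brk1: wide holes at (294,282) and (335,281), narrow holes at (295,174) and (329,174), latch pad at (308,83) standing upright or beyond. post1: tube from (330,117) to (311,247), socket at the bottom.

Run:
```python
from h import *
np.set_printoptions(precision=4,suppress=True)
# bracket plate
cw=wr("brk1"); im=cv2.imread("pics/brk1.png")
print("plate px",im[300,310],im[225,310],im[130,290],"desk",im[300,230],im[240,385])
c=im.astype(int)
m=((c[:,:,0]-c[:,:,2]>8)&(c[:,:,0]>60)).astype(np.uint8); m[345:]=0;m[:,:240]=0;m[:,375:]=0
m=cv2.morphologyEx(m,cv2.MORPH_OPEN,np.ones((3,3),np.uint8))
L=[];R=[]
for r in list(range(105,150))+list(range(200,255))+list(range(305,328)):
    x=np.where(m[r])[0]
    if len(x)>40: L.append((x.min(),r));R.append((x.max()+1,r))
PL,PR=plane(cw,L,.006),plane(cw,R,.006)
for P in(PL,PR):
    k=np.polyfit(P[:,0],P[:,1],1); k=np.polyfit(P[abs(P[:,1]-np.polyval(k,P[:,0]))<.002][:,0],P[abs(P[:,1]-np.polyval(k,P[:,0]))<.002][:,1],1)
    print("edge yaw",np.degrees(np.arctan(k[0])),"y at x=.54",np.polyval(k,.54))
ys=[np.where(m[:,x])[0] for x in range(290,335)]
lo=np.median([y.max()+1 for y in ys]);hi=[y.min() for x,y in zip(range(290,335),ys)]
print("front",plane(cw,[(312,lo)],.006),"back",plane(cw,[(272,np.where(m[:,272])[0].min()),(350,np.where(m[:,350])[0].min())],.006))
print("bolts",plane(cw,[(279,223),(348,222),(285,326),(348,324)],.008))
for n,px,z in(("wide",[(294,282),(335,281)],.05),("narrow",[(295,174),(329,174)],.042)):
    P=plane(cw,px,z);d=P[0]-P[1];print(n,P.mean(0),np.linalg.norm(d),np.degrees(np.arctan2(-d[0],d[1])))
print("latch pad z=.13",plane(cw,[(308,80)],.13))
# ubolts
cr=wr("rack1")
for n,px in(("near",[(287,257),(344,257)]),("far",[(291,186),(342,186)])):
    P=plane(cr,px,.074);d=P[0]-P[1];print(n,P.mean(0),np.linalg.norm(d),np.degrees(np.arctan2(-d[0],d[1])))
# post
cp=wr("post1"); im=cv2.imread("pics/post1.png").astype(int)
w=(im.min(2)>165).astype(np.uint8); w[:,:290]=0;w[:,352:]=0;w[:100]=0;w[255:]=0
n,l,s,ce=cv2.connectedComponentsWithStats(w);i=1+np.argmax(s[1:,4]);print(s[i])
p=[(np.where(l[r]==i)[0].mean()+.5,r) for r in range(130,235)]
p=plane(cp,p,.018);k=np.polyfit(p[:,1],p[:,0],1);print("axis x=",k,"yaw",90-np.degrees(np.arctan(k[0])))
print("tube ends",plane(cp,[(330,s[i][1]),(311,s[i][1]+s[i][3])],.022), "sock end",plane(cp,[(303,315)],.003))
f=lambda x:[cv2.imread("pics/rack1.png")[130:280,250:370],x]
cv2.imwrite("pics/c1.png",np.hstack([cv2.resize(cv2.imread("pics/rack1.png")[135:285,250:370],(400,500),interpolation=2),cv2.resize(cv2.imread("pics/brk1.png")[60:345,255:370],(380,500*1),interpolation=2)]))
```

```text
plate px [149 143 139] [156 149 144] [150 142 138] desk [193 196 201] [193 195 199]
edge yaw 8.115276867990636 y at x=.54 -0.022140984763734328
edge yaw 8.403616394383052 y at x=.54 -0.11982027351257821
front [[ 0.3991 -0.0866  0.006 ]] back [[ 0.6771 -0.0114  0.006 ]
 [ 0.6888 -0.0908  0.006 ]]
bolts [[ 0.5304 -0.034   0.008 ]
 [ 0.5408 -0.1094  0.008 ]
 [ 0.4067 -0.0534  0.008 ]
 [ 0.4185 -0.1273  0.008 ]]
wide [ 0.4827 -0.0794  0.05  ] 0.04262198301224957 8.51718335112171
narrow [ 0.5917 -0.0635  0.042 ] 0.03363215977549803 7.00223488933832
latch pad z=.13 [[ 0.6693 -0.0517  0.13  ]]
near [ 0.4546 -0.2594  0.074 ] 0.04753773254680018 11.995484976273751
far [ 0.5127 -0.2478  0.074 ] 0.04066833661815821 11.993776934444762
[ 303  119   49  136 5355]
axis x= [0.0085 0.4572] yaw 89.51274066945865
tube ends [[0.4552 0.3508 0.022 ]
 [0.4453 0.2335 0.022 ]] sock end [[0.4405 0.166  0.003 ]]
```

View pics/c1.png

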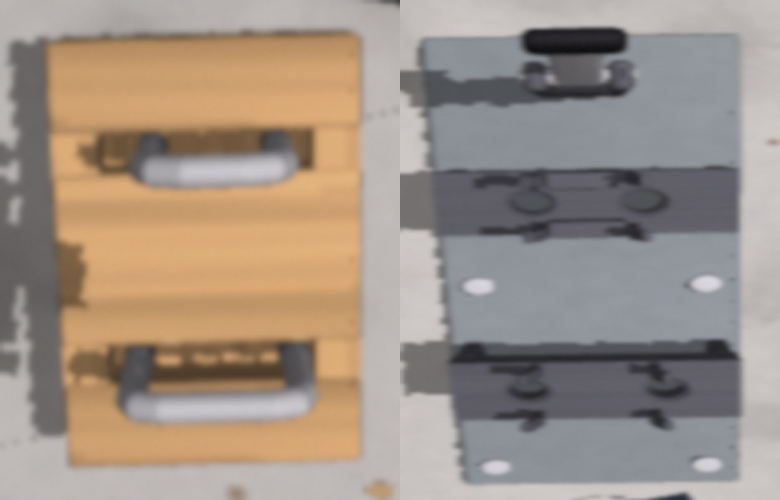

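Crop confirms: both U-bolts upright, narrow far and wide near. Holes are clear at crop (532,203), (648,200), (530,388), (668,387). The desk leaked into the tube mask, so I'm redoing that and then picking the post.

Run:
```python
from h import *
np.set_printoptions(precision=4,suppress=True)
cp=wr("post1"); im=cv2.imread("pics/post1.png").astype(int)
w=((im[:,:,0]-im[:,:,2]>2)&(im[:,:,0]>140)).astype(np.uint8); w[:,:290]=0;w[:,352:]=0;w[:100]=0;w[262:]=0
n,l,s,ce=cv2.connectedComponentsWithStats(w);i=1+np.argmax(s[1:,4]);print(s[i])
p=np.array([(np.where(l[r]==i)[0].min(),np.where(l[r]==i)[0].max()+1,r) for r in range(130,235)])
print(np.unique(p[:,1]-p[:,0]))
p=plane(cp,np.c_[p[:,:2].mean(1),p[:,2]],.017);k=np.polyfit(p[:,1],p[:,0],1);yaw=90-np.degrees(np.arctan(k[0]))
print("tube ends",plane(cp,[(330,s[i][1]),(311,s[i][1]+s[i][3])],.024)[:,1])
y=.273;x=np.polyval(k,y);print(x,yaw)
# dark mask socket/cap centroid check
d=(im.max(2)<60).astype(np.uint8);d[:,:275]=0;d[:,360:]=0;d[:90]=0;d[325:]=0
n,l,s,ce=cv2.connectedComponentsWithStats(d)
for j in range(1,n):
    if s[j,4]>200: print(s[j],plane(cp,[ce[j]],.02))
```

```text
Traceback (most recent call last):
ValueError: attempt to get argmax of an empty sequence
```

Run:
```python
from h import *
np.set_printoptions(precision=4,suppress=True)
cp=wr("post1"); im=cv2.imread("pics/post1.png").astype(int)
print(im[180,300:345:2].tolist())
d=(im.max(2)<75).astype(np.uint8);d[:,:275]=0;d[:,360:]=0;d[:90]=0;d[325:]=0
n,l,s,ce=cv2.connectedComponentsWithStats(d); C=[]
for j in range(1,n):
    if s[j,4]>200: P=plane(cp,[ce[j]],.02)[0];C.append(P);print(s[j],P)
dv=C[0]-C[1];print("yaw",np.degrees(np.arctan2(dv[1],dv[0])),np.linalg.norm(dv))
```

```text
[[186, 187, 192], [187, 188, 193], [183, 184, 189], [161, 163, 167], [119, 118, 122], [156, 150, 156], [189, 182, 189], [211, 204, 212], [227, 222, 227], [235, 229, 235], [241, 236, 241], [240, 234, 239], [235, 230, 234], [225, 219, 224], [209, 201, 209], [179, 173, 180], [178, 178, 183], [189, 191, 195], [188, 190, 195], [187, 189, 193], [187, 189, 193], [186, 189, 193], [185, 187, 192]]
[313  97  37  24 711] [0.4553 0.3597 0.02  ]
[ 287  241   39   75 2078] [0.4414 0.2083 0.02  ]
yaw 84.74125632764479 0.15201088183512665
```

```bash
cat >> h.py <<'E'
B0=np.array([.5372,-.0714,0]);BY=8.25
def bp(x,y,z): return (B0+Ro.from_euler('z',BY,degrees=True).apply([x,y,z])).tolist()
E
python3 - <<'E'
from h import *
np.set_printoptions(precision=4,suppress=True)
robot.gripper_to(.5,30)
robot.move_to([.4473,.2724,.10],DOWN(84.74))
robot.move_linear([.4473,.2724,.018],.1,stop_force=15)
robot.gripper_to(0,30)
s=robot.get_state();print(s["tcp_pos"],s["opening"],s["finger_force"])
robot.move_linear([.4473,.2724,.2],.2)
robot.move_to(bp(0,0,.2),DOWN(BY))
robot.move_linear(bp(0,0,.105),.15)
hit=robot.move_linear(bp(0,0,.068),.04,stop_force=12)
s=robot.get_state();print(hit,s["tcp_pos"],s["force"],s["time"])
shot("placed1")
E
```

```text
[0.4472 0.2724 0.0182] 0.20715525201264762 30.000270009040833
True [ 0.5369 -0.0714  0.0681] [-0.564   0.2017  5.4956] 11.1083
```

View pics/placed1.png

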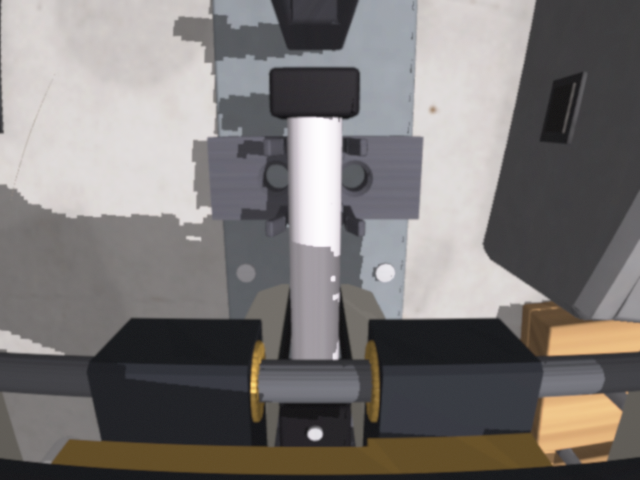

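The post is seated, with its tube between the narrow saddle's cheeks and the holes visible at (277,176) and (355,178). I'll release, then refine bracket x from holes using a view at the same geometry as the U-bolt view.

Run:
```python
from h import *
np.set_printoptions(precision=4,suppress=True)
def tob(P): return Ro.from_euler('z',-BY,degrees=True).apply(np.array(P)-B0)
print("holes@placed",tob(plane(wr("placed1"),[(277,176),(355,178)],.042)))
print("block corners z42",tob(plane(wr("placed1"),[(208,137),(421,137),(211,219),(419,219)],.042)))
print("cap junction z75",tob(plane(wr("placed1"),[(315,117)],.075)))
robot.gripper_to(.5)
robot.move_linear(bp(0,0,.2),.2)
robot.move_to(bp(-.04,0,.215),DOWN(BY)); shot("brk2")   # sees wide saddle
robot.move_to([.482,-.253,.215],DOWN(12)); shot("rack2")
a=cv2.imread("pics/brk2.png")[60:330,200:440];b=cv2.imread("pics/rack2.png")[100:330,230:400]
cv2.imwrite("pics/c2.png",np.hstack([cv2.resize(a,(480,540),interpolation=2),cv2.resize(b,(320,433),interpolation=2) if 0 else cv2.copyMakeBorder(cv2.resize(b,(320,433),interpolation=2),0,107,0,0,0)]))
print(robot.get_state()["time"])
```

```text
holes@placed [[ 0.0549  0.017   0.042 ]
 [ 0.0541 -0.0165  0.042 ]]
block corners z42 [[ 0.0716  0.046   0.042 ]
 [ 0.0716 -0.0442  0.042 ]
 [ 0.0361  0.0468  0.042 ]
 [ 0.0361 -0.0454  0.042 ]]
cap junction z75 [[0.0784 0.0007 0.075 ]]
13.7667
```

View pics/c2.png

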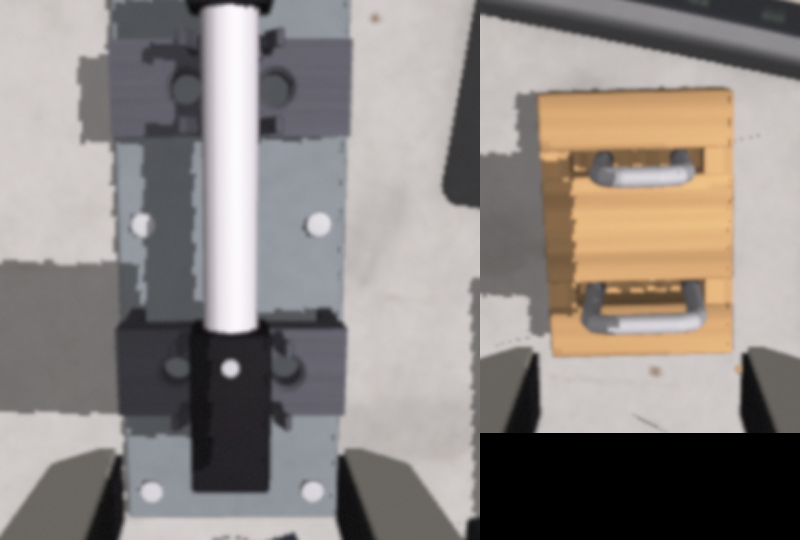

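Crop: wide holes at brk2 px (288.5,244) and (343.5,245). Wide crown in rack2 spans (284–350, 271.6), narrow (288.4–344.2, 194).

Run:
```python
from h import *
np.set_printoptions(precision=4,suppress=True)
def tob(P): return Ro.from_euler('z',-BY,degrees=True).apply(np.array(P)-B0)
print("wide holes",tob(plane(wr("brk2"),[(288.5,244),(343.5,245)],.05)))
cw=wr("rack2"); im=cv2.imread("pics/rack2.png").astype(int)
# grey (unsaturated) rod pixels against orange wood
m=((im.max(2)-im.min(2)<30)&(im.max(2)>95)).astype(np.uint8)
for n,(r0,r1) in(("narrow",(178,205)),("wide",(255,285))):
    w=np.zeros_like(m);w[r0:r1,275:356]=m[r0:r1,275:356]
    nn,l,s,ce=cv2.connectedComponentsWithStats(w);i=1+np.argmax(s[1:,4]);x,y,ww,hh,a=s[i]
    rows=np.array([ (c,np.where(l[:,c]==i)[0].mean()+.5) for c in range(x+12,x+ww-12)])
    P=plane(cw,rows,.074);k=np.polyfit(P[:,1],P[:,0],1)
    e=plane(cw,[(x,y+hh/2),(x+ww,y+hh/2)],.074);cy=e[:,1].mean()
    print(n,s[i],"ctr",np.polyval(k,cy),cy,"width",np.linalg.norm(e[0]-e[1]),"yaw",-np.degrees(np.arctan(k[0])))
# rack edges: left/right/top/bottom corners (z=.032)
c=[(230+(u-480)/1.882,100+v/1.882) for u,v in((539,94),(731,89),(553,355),(733,352))]
P=plane(cw,c,.032);print("rack",P,P.mean(0))
```

```text
wide holes [[-0.0542  0.0219  0.05  ]
 [-0.055  -0.022   0.05  ]]
narrow [287 180  58  19 581] ctr 0.5120990974725486 -0.24522027641024885 width 0.041314399810774526 yaw 13.825847056870712
wide [284 255  66  22 657] ctr 0.4542520978970393 -0.2579290737283904 width 0.04938255953521146 yaw 13.232108317397936
rack [[ 0.5315 -0.1972  0.032 ]
 [ 0.5505 -0.2763  0.032 ]
 [ 0.4165 -0.2243  0.032 ]
 [ 0.4353 -0.3054  0.032 ]] [ 0.4834 -0.2508  0.032 ]
```

```bash
cat >> h.py <<'E'
def pick(xy,yaw,ov=.75):
    robot.gripper_to(ov,30)
    robot.move_to([*xy,.12],DOWN(yaw))
    print("pick hit",robot.move_linear([*xy,.062],.1,stop_force=10))
    robot.gripper_to(0,30)
    s=robot.get_state();print(s["tcp_pos"],"width",s["opening"]*.093)
    robot.move_linear([*xy,.19],.2)
def insert(bx,by,home):
    robot.move_to(bp(bx,by,.19),DOWN(BY))
    robot.move_linear(bp(bx,by,.117),.15)   # tips at .065
    hit=robot.move_linear(bp(bx,by,home-.001),.04,stop_force=10)
    s=robot.get_state();print("hit",hit,np.round(s["tcp_pos"],4),"above home",s["tcp_pos"][2]-home,np.round(s["force"],1),s["time"])
    return s["tcp_pos"][2]-home
E
python3 - <<'E'
from h import *
pick((.4543,-.2579),13.5)
if abs(insert(-.0548,0,.072))<.004:
    robot.gripper_to(.72); robot.move_linear(bp(-.0548,0,.2),.2); print("released",robot.get_state()["time"])
E
```

```text
pick hit False
[ 0.45452455 -0.25799016  0.06240626] width 0.05096768036642209
hit True [ 0.4829 -0.0792  0.0726] above home 0.000631924119450511 [-1.4 -0.1  8.2] 19.2667
released 20.575
```

Run:
```python
from h import *
pick((.5121,-.2452),13.5,.65)
if abs(insert(.0547,0,.067))<.004:
    robot.gripper_to(.62); robot.move_linear(bp(.0547,0,.2),.2)
    robot.move_to(bp(.0,0,.25),DOWN(BY)); shot("after"); print("released",robot.get_state()["time"])
else: shot("after")
```

```text
pick hit False
[ 0.51224585 -0.2452356   0.06229003] width 0.04060400124691648
hit True [ 0.5914 -0.0635  0.0669] above home -0.00013639661572868722 [-2.   0.5  6.6] 26.3833
released 28.175
```

View pics/after.png

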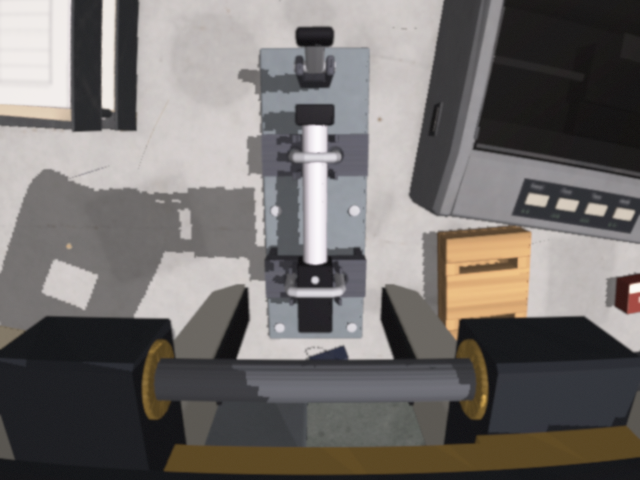

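Both U-bolts sit over the post at (316,157) and (316,291), and the latch pad is open at (314,35). Next I push the latch over.

Run:
```python
from h import *
st=lambda t:print(t,np.round(robot.get_state()["tcp_pos"],4),np.round(robot.get_state()["force"],1),robot.get_state()["time"])
robot.gripper_to(0,10)
robot.move_to(bp(.12,0,.25),DOWN(BY)); robot.move_linear(bp(.172,0,.22),.2)
robot.move_linear(bp(.172,0,.129),.2,stop_force=10)
print(robot.move_linear(bp(.099,0,.129),.1,stop_force=15)); st("pushed")
robot.move_linear(bp(.099,0,.165),.15); robot.move_linear(bp(.080,0,.165),.15)
print(robot.move_linear(bp(.078,0,.100),.06,stop_force=8)); st("down")
```

```text
False
pushed [ 0.6356 -0.0572  0.1294] [0.2 0.5 0.6] 31.675
True
down [ 0.6142 -0.0601  0.1061] [-2.   0.8  7.4] 33.25
```

Run:
```python
from h import *
robot.move_linear(bp(.078,0,.2),.15); robot.move_to(bp(.0,0,.25),DOWN(BY)); shot("fin")
cv2.imwrite("pics/fin_c.png",cv2.resize(cv2.imread("pics/fin.png")[20:345,230:400],(314,600),interpolation=2))
```

```text
(no output)
```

View pics/fin_c.png

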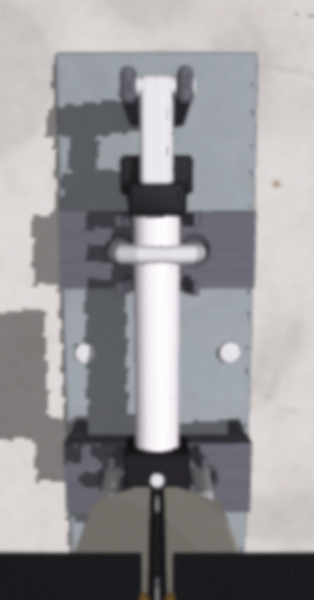

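The latch is down on the cap (pad at crop (158,198)), and the narrow U-bolt is still home at (158,252). The closed gripper hides the wide one, which was not touched since.

```bash
python3 -c "
from h import *
print(robot.sign_off(),robot.get_state()['time'])"
```

```text
the job is handed in; nothing more can be done
the job is handed in; nothing more can be done
```

The job is handed in: the post lies in both saddles, both U-bolts are home over it, the latch is down on the cap and the gripper is clear; sign_off returned no verdict, and the gripper hid the wide U-bolt in the last picture.

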